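Seat a round brass blank in the V of a sliding-jaw vise

TASK

Stand the brass bar upright on the bed of the vise, between the sliding jaw and the V, and let go of it. Then push the sliding jaw by its red handle so that it presses the bar home into the V, centred and bearing on both faces: hold a firm push of about 15 newtons for a second, but never let the jaw squeeze the bar with more than 25. Leave the jaw closed against the upright bar, and do not disturb the other two bars.

Things in the scene. Friction and masses are not known exactly. Their poses are not given: they have to be found in the camera images.
- brass_bar_center (a point): Yellow brass round bar, 32 mm diameter, 85 mm long, 0.45 to 0.75 kg, standing on end on the bench among other bars. The point is its centre, 42.5 mm above its lower end; z is the bar's axis. The other bars are dark steel (40 mm diameter, 65 mm tall) and pale aluminium (26 mm diameter, 95 mm tall).
- brass_bar: The same brass bar; origin at the centre of its lower end, z along its axis.
- steel_bar_center (a point): Centre of the dark steel bar, 40 mm diameter, 65 mm tall, standing loose: leave it alone.
- alu_bar_center (a point): Centre of the aluminium bar, 26 mm diameter, 95 mm tall, standing loose: leave it alone.
- vise: Low steel vise fixed to the bench. Base 250 (x) x 110 (y) x 40 (z) mm; origin at the centre of its underside. Its x axis is the direction in which the sliding jaw closes, towards the V at its +x end. The bed, where the bar stands, is its flat top, 40 mm above the bench. The bed, the V faces and the jaw's face are ground and oiled: slippery.
- jaw (a joint): Travel of the sliding jaw along the vise's +x, 0 (open) to 100 mm; starts at 0 to 15 mm. Its face, 90 mm wide and reaching 44 mm above the bed, lies at x = -35 mm + travel in the vise's frame. It meets the seated bar at a travel of 57 to 86 mm, depending on the V. It slides with about 3 N of friction, has no spring and stays where it is left.
- bed_spot (a point): A spot on top of the bed, 40 mm above the bench, at x = 10 mm, y = 0 in the vise's frame: free room to stand the bar. Beyond it, at +x, is the rigid V-block, 46 mm high above the bed, with two upright faces at 90 degrees, 70 mm wide at the mouth, symmetric about y = 0. It is bolted anywhere along the bed and not measured: a seated bar's centre lies 28 to 57 mm beyond this spot. Find it by feel.
- jaw_face (a point): Middle of the sliding jaw's face, 23 mm above the bed; its x axis is the vise's x and points out of the face towards the V.
- jaw_handle (a point): Centre of the upright red handle on top of the sliding jaw, 35 mm behind the jaw's face, 110 mm above the bench. The handle is a plate 14 mm thick along the vise's x, 44 mm wide along its y, and reaches from 84 to 132 mm above the bench; push it with closed fingers on the side away from the V, or pinch it.
Mind the look-alikes: they are no part of the job. Leave any purple look-alike of the brass_bar alone.

How it is judged:
By the outcome, as a careful person would: the job done as asked, in the order asked, and still so for the second after the job is handed in, with the robot touching nothing.
It also fails if it takes over 59 s, if anything falls off the work surface, if the arm or the gripper's body presses on something with over 40 N, if the wrist force passes 120 N, or if a joint passes its speed limit or range.

ROBOT

A 7-joint arm with a two-finger parallel gripper is mounted at the origin on the work surface. World frame = base frame: x ahead of the robot, y to its left, z up, the work surface at z = 0. Lengths are in mm, angles in rad, forces in N, time in s.
With the tool pointing down it reaches from about 400 to 900 mm from the base axis. Payload 5.6 kg.
Tool frame: the origin (TCP) lies midway between the tips of the shut fingers; the grasp point (between the pads) lies 19 mm behind it; z points along the fingers, y is the line along which they close (so a half turn about z gives the same grasp; the last joint's range is limited). The gripper opens to 92 mm and grips with 3 to 60 N. Pads are 20 mm wide; open, the fingers measure 128 mm over their backs; the gripper's body (75 mm by 189 mm) begins 69 mm behind the grasp point.
Start: joints at [-1.369, 0.468, -0.012, 1.603, 0.006, 1.071, -0.056], TCP at [157.577, 630.618, 214.592] pointing down, gripper open.
Joint ranges: [-2.53, 2.53], [-0.31, 2.02], [-1.57, 1.55], [0.28, 2.44], [-1.29, 4.43], [0.15, 1.84], [-2.92, 2.92]. Speed limits (rad/s): [2.57, 2.57, 3.14, 3.14, 3.14, 3.14, 3.14].

INTERFACE

Orientations are given as a rotation vector (axis times angle).
In Python, from station import monitor, eyes, robot gives the robot as it stands.
- The arm moves only by the tool drive_tool, never from a script. Its argument "targets" is a list of rows, each a list of 5 numbers: the gripper's target within -1 to 1 (fully open at 1, half-way at 0, shut at -1), then the shift along the tool's x, y, z in mm, then the turn about the tool's z in rad. A call has 1 to 20 rows; each row shifts and turns the commanded pose from where the row before left it, along the tool's axes as they then stand; what a row does not reach is not made up. A row lasts 1/12 s, in which the tool goes at most 41.7 mm and 7.16 degrees, less where a joint would pass 70% of its speed; a pose out of reach is approached as far as the arm can. A call is refused whole if a number of a shift passes 41.7 or a number of a turn 0.125, either way. A call with a gripper value outside its range is refused whole. The fingers move at their own pace and stop on an object; "newtons" is the grip in N (left out, the last holds). Time passes only in rows, so rows that do not move let the fingers close. It gives the time, the measured TCP pose, the force, the opening and the grip force at its end, in the units of the state.
- monitor.get_state(): the state, without advancing time (a new reading comes with each control period).
- eyes.snapshot(name): name is "scene" or "top" or "wrist"; returns the picture (480x640x3 uint8, red, green, blue); there is no depth.
- eyes.camera_info(name): a dict with "fx", "fy", "cx", "cy" (pixels), "D" ([k1, k2, p1, p2, k3] as OpenCV has them; the pictures are not rectified), "R" (3x3) and "t" (3): a world point X has camera coordinates R X + t. Camera axes: x right, y down, z forward; pixel columns grow to the right and rows downward; lengths in mm; the calibration is good to about 2 mm. A picture is of the moment at which its call begins: read the wrist's pose just before it. camera_info takes no time and is no camera call; for the wrist camera it gives the pose at the moment of the call.
- robot.hand_in(): hands the job in; it is judged then, once.
The state is a dict: "t": time; "joint_positions": joint angles; "qd": joint speeds; "joint_efforts": joint torques, N m; "eef_pos": TCP position; "ee_rot": TCP orientation; "force": force on the tool from outside, world axes, zero at the start; "wrist_torque": the same for the moment, N m; "gripper_width": finger opening in mm; "gripper_force": force on a finger pad.
Only numpy, scipy, OpenCV 4.12 (cv2) and the standard library are available. Lean on these libraries where they do the work, as an engineer would, in place of code of your own. Each camera call takes 0.05 s, during which the arm holds its last target. There are 200 camera calls.

## Working session

There is one attempt and no reset: what is moved stays moved. The work goes in short steps, Python scripts to look and compute and a tool call to move; the robot and the scene stay as the last step left them, time stands still between calls to the robot, and variables do not carry over. Pictures are saved under pics/ and viewed, at most 10 in all, crops included, and the job is handed in when it is done.

Besides the shell and the picture viewer there is one more tool, called after ">>>" by a JSON object that holds its "api" and its "payload". drive_tool: Moves the arm, as the interface text tells. Its arguments: {"type":"object","properties":{"targets":{"type":"array","items":{"type":"array","items":{"type":"number"}}},"newtons":{"type":"number"}},"required":["targets"]}

```bash
mkdir -p pics
python3 - <<'E'
from station import monitor, eyes, robot
import cv2,numpy as np
s=monitor.get_state();print({k:np.round(v,3) for k,v in s.items()})
for n in("scene","top"):
    im=eyes.snapshot(n);cv2.imwrite(f"pics/{n}0.png",im[:,:,::-1])
    print(n,eyes.camera_info(n))
E
```

```text
{'t': np.float64(0.0), 'joint_positions': array([-1.369,  0.468, -0.012,  1.604,  0.006,  1.071, -0.056]), 'qd': array([ 0.   , -0.001, -0.   , -0.001, -0.   , -0.001,  0.001]), 'joint_efforts': array([ 0.0000e+00, -5.2056e+01, -1.3000e-02, -2.4375e+01, -5.7000e-02,
        1.7000e-02,  0.0000e+00]), 'eef_pos': array([157.448, 630.022, 213.64 ]), 'ee_rot': array([-3.840e-01, -3.118e+00,  3.000e-03]), 'force': array([-0.012,  0.622, -0.733]), 'wrist_torque': array([ 0.005, -0.041, -0.005]), 'gripper_force': np.float64(0.0), 'gripper_width': np.float64(92.272)}
scene {'fx': 622.1843573331088, 'fy': 622.1843573331088, 'cx': 322.8713302851248, 'cy': 238.6082514198117, 'D': array([-0.07879821,  0.        ,  0.        ,  0.        ,  0.        ]), 'R': array([[-0.77614385,  0.63035597, -0.01587668],
       [ 0.541783  ,  0.65378104, -0.52824382],
       [-0.32260178, -0.41859491, -0.84894428]]), 't': array([ 441.82161197, -231.33141011, 1198.2932639 ])}
top {'fx': 594.4440218834607, 'fy': 594.4440218834607, 'cx': 320.35960546332126, 'cy': 244.47939724093192, 'D': array([-0.10621207,  0.        ,  0.        ,  0.        ,  0.        ]), 'R': array([[-0.09525483, -0.99544749,  0.00328789],
       [-0.97070529,  0.09215433, -0.22189823],
       [ 0.22058504, -0.02432845, -0.97506429]]), 't': array([-10.75626477, 566.86018291, 965.56870688])}
```

View pics/top0.png

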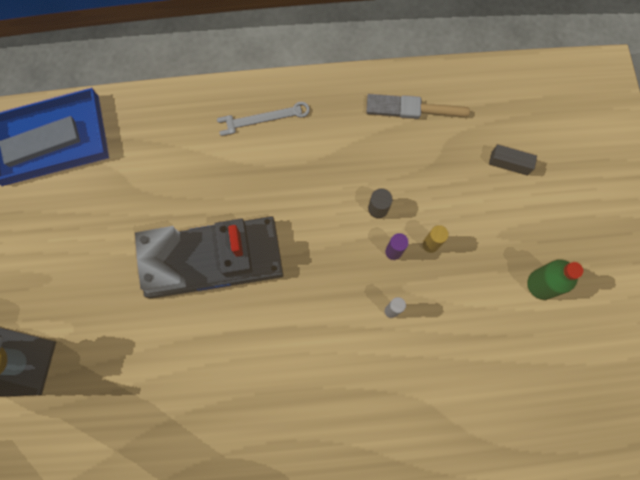

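View pics/scene0.png

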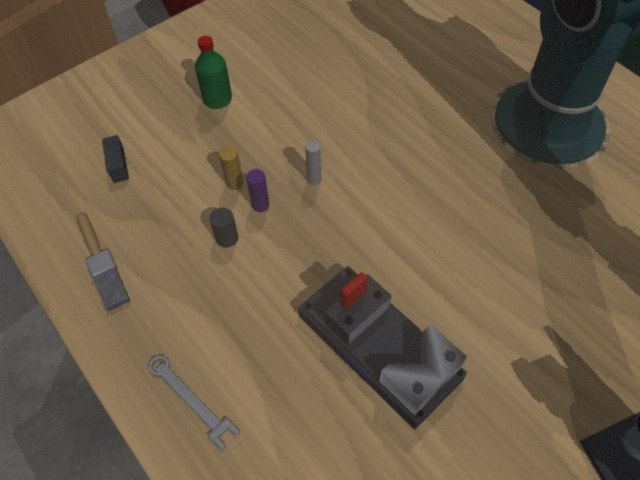

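The top view shows the vise at (135–282, 217–297) with its V to the left. The bars are brass (437,238), purple look-alike (397,246), steel (380,203) and aluminium (396,307). The scene view agrees, with brass at (230,168).

```bash
cat > h.py <<'E'
from station import monitor, eyes, robot
import cv2,numpy as np
from scipy.spatial.transform import Rotation as Ro
def ray(ci,uv):
    K=np.array([[ci['fx'],0,ci['cx']],[0,ci['fy'],ci['cy']],[0,0,1.]])
    p=cv2.undistortPoints(np.array([[uv]],float),K,ci['D'])[0,0]
    R=ci['R'];return -R.T@ci['t'],R.T@np.r_[p,1]
def onz(ci,uv,z):
    o,d=ray(ci,uv);return o+d*(z-o[2])/d[2]
def tri(rs):
    A=0;b=0
    for o,d in rs:
        d=d/np.linalg.norm(d);P=np.eye(3)-np.outer(d,d);A=A+P;b=b+P@o
    return np.linalg.solve(A,b)
def blobs(im,lo,hi,amin=40):
    m=cv2.inRange(cv2.cvtColor(im,cv2.COLOR_RGB2HSV),lo,hi)
    n,l,s,c=cv2.connectedComponentsWithStats(m)
    return [(s[i].tolist(),c[i].round(1).tolist()) for i in range(1,n) if s[i][4]>=amin]
E
python3 - <<'E'
from h import *
t=cv2.imread("pics/top0.png");s=cv2.imread("pics/scene0.png")
for n,im,(a,b) in(("top",t,(437,238)),("scene",s,(230,168))):
    h=cv2.cvtColor(im,cv2.COLOR_BGR2HSV);print(h[b-6:b+7:3,a-24:a+25:4].tolist())
    print(blobs(im[:,:,::-1],(0,180,80),(6,255,255)))
m=np.hstack([cv2.resize(t[205:305,125:295],None,fx=4,fy=4,interpolation=2)[:, :680]])
cv2.imwrite("pics/c.png",m)
E
```

```text
[[[20, 98, 158], [19, 100, 158], [20, 102, 158], [20, 100, 158], [20, 121, 145], [21, 157, 166], [22, 156, 163], [22, 154, 164], [22, 157, 162], [20, 100, 169], [20, 96, 175], [20, 96, 175], [20, 94, 176]], [[19, 103, 154], [20, 100, 155], [20, 100, 155], [19, 101, 154], [21, 154, 126], [22, 156, 165], [22, 156, 165], [21, 155, 164], [22, 154, 164], [20, 103, 164], [20, 99, 170], [20, 99, 165], [20, 98, 171]], [[19, 101, 157], [20, 97, 157], [20, 98, 158], [20, 130, 131], [21, 148, 122], [22, 156, 162], [22, 156, 167], [22, 157, 164], [22, 155, 164], [20, 104, 130], [19, 105, 131], [19, 104, 130], [19, 106, 130]], [[20, 98, 172], [19, 101, 157], [20, 104, 155], [20, 148, 105], [21, 153, 120], [21, 156, 121], [22, 158, 161], [22, 157, 161], [20, 128, 133], [20, 105, 129], [19, 103, 131], [20, 102, 130], [19, 106, 130]], [[19, 102, 127], [19, 104, 125], [19, 111, 106], [20, 143, 89], [21, 154, 116], [21, 153, 108], [20, 146, 103], [20, 135, 104], [20, 103, 131], [19, 105, 131], [20, 105, 131], [19, 102, 132], [20, 102, 130]]]
[([229, 226, 13, 28, 210], [234.1, 238.8]), ([566, 263, 17, 
[... 397 characters left out ...]
, 127], [18, 99, 126]], [[17, 95, 140], [18, 101, 141], [17, 93, 101], [17, 96, 96], [19, 118, 78], [19, 139, 88], [19, 147, 97], [18, 138, 100], [20, 136, 92], [17, 95, 121], [17, 96, 122], [18, 97, 126], [14, 82, 118]], [[18, 97, 142], [18, 97, 142], [17, 100, 123], [17, 92, 100], [16, 95, 89], [20, 147, 83], [20, 138, 96], [19, 135, 100], [19, 130, 96], [17, 97, 123], [17, 97, 124], [144, 96, 88], [139, 125, 94]], [[18, 93, 145], [18, 99, 141], [17, 95, 139], [17, 92, 105], [17, 94, 95], [18, 128, 82], [20, 140, 93], [20, 134, 99], [20, 130, 88], [17, 108, 83], [0, 62, 91], [140, 116, 92], [139, 122, 92]]]
[([198, 36, 15, 15, 152], [205.3, 42.7]), ([346, 275, 16, 17, 55], [354.1, 283.7])]
```

View pics/c.png

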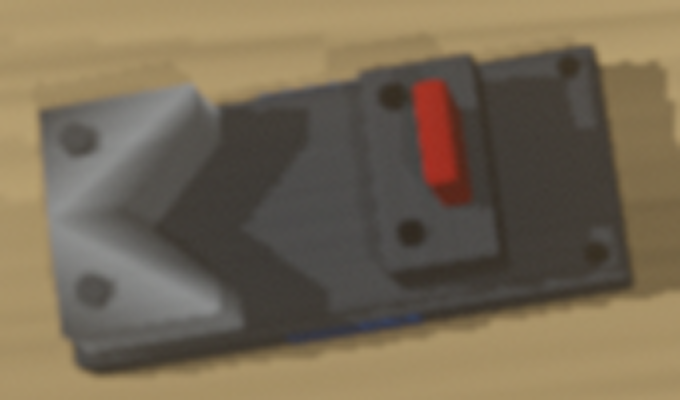

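The crop shows the vise base right corners near (594,46) and (630,286), the V-block end corners at (42,108) and (65,335), and the red handle top around (437,133).

Run:
```python
from h import *
T=eyes.camera_info("top");S=eyes.camera_info("scene")
c=lambda u,v:((u+.5)/4-.5+125,(v+.5)/4-.5+205)
P={}
for n,uv,z in[("TR",(594,46),40),("BR",(630,284),40),("VT",(42,108),86),("VB",(65,335),86),("VmT",(197,86),86),("VmB",(240,320),86),("Vroot",(60,215),86),
 ("h1",(412,82),132),("h2",(445,80),132),("h3",(462,183),132),("h4",(428,187),132),("jT",(473,57),84),("jB",(500,257),84),("jfT",(360,73),84),("jfB",(393,272),84)]:
    P[n]=onz(T,c(*uv),z);print(n,P[n].round(1))
mid=lambda *k:sum(P[i] for i in k)/len(k)
for a,b in[(("VT","VB"),("TR","BR")),(("jT","jB"),("jfT","jfB"))]:
    d=mid(*a)-mid(*b);print(a,np.linalg.norm(d[:2]),np.degrees(np.arctan2(d[1],d[0])))
for a,b in[("TR","BR"),("VT","VB"),("h1","h4"),("h2","h3"),("jT","jB"),("jfT","jfB")]:
    d=P[a]-P[b];print(a,b,np.linalg.norm(d[:2]),np.degrees(np.arctan2(d[1],d[0])))
print("handle",mid("h1","h2","h3","h4"))
t=cv2.imread("pics/top0.png")[:,:,::-1];s=cv2.imread("pics/scene0.png")[:,:,::-1]
bt=blobs(t,(15,118,60),(28,255,255));bs=blobs(s,(15,118,50),(28,255,255))
print([b for b in bt if 380<b[1][0]<480]);print([b for b in bs if 200<b[1][0]<260 and b[1][1]<250])
b1=[b for b in bt if abs(b[1][0]-437)<12 and abs(b[1][1]-238)<12][0][1];b2=[b for b in bs if abs(b[1][0]-230)<12 and abs(b[1][1]-168)<15][0][1]
print("brass",tri([ray(T,b1),ray(S,b2)]),onz(T,b1,42.5),onz(S,b2,42.5))
print("brasstop",onz(T,(439.5,234.5),85))
for n,uv in[("purple",(397,246)),("steel",(380,203)),("alu",(396,307))]:print(n,onz(T,uv,40))
st=monitor.get_state();print(Ro.from_rotvec(st['ee_rot']).as_matrix().round(3))
```

```text
TR [628.6  14.3  40. ]
BR [519.3   6.9  40. ]
VT [610.9 250.7  86. ]
VB [511.4 243.6  86. ]
VmT [614.1 183.1  86. ]
VmB [511.  169.1  86. ]
Vroot [563.2 244.1  86. ]
h1 [594.3  84.5 132. ]
h2 [593.9  71.1 132. ]
h3 [550.4  66.9 132. ]
h4 [550.   80.7 132. ]
jT [616.1  64.1  84. ]
jB [528.   58.5  84. ]
jfT [613.7 113.   84. ]
jfB [525.8 103.9  84. ]
('VT', 'VB') 236.87217750637913 93.08805928050889
('jT', 'jB') 47.209274090571505 -87.19622473568053
TR BR 109.53895300420905 3.8276671444693746
VT VB 99.6786099484397 4.091189436822606
h1 h4 44.46516569363989 4.914491920682262
h2 h3 43.69798301722962 5.415708574929808
jT jB 88.26036214440268 3.6095513543820896
jfT jfB 88.29745582846137 5.88228400226205
handle [572.12960566  75.81681733 132.        ]
[([422, 225, 27, 28, 494], [435.1, 238.5])]
[([219, 146, 24, 44, 682], [230.5, 166.5])]
brass [ 559.47689603 -269.27095762   43.27352436] [ 559.63995423 -269.43861447   42.5       ] [ 559.21515254 -269.85779505   42.5       ]
brasstop [ 556.63121153 -268.43249262   85.        ]
purple [ 553.02962246 -200.27267675   40.        ]
steel [ 634.88819287 -179.5407446    40.        ]
alu [ 445.38532506 -185.25191936   40.        ]
[[-0.97   0.242 -0.   ]
 [ 0.242  0.97  -0.002]
 [-0.    -0.002 -1.   ]]
```

>>> {"api": "drive_tool", "payload": {"targets": [[1, 0, 0, 0, 0.114], [1, 0, 0, 0, 0.114], [1, 0, 0, 0, 0.114], [1, 0, 0, 0, 0.114], [1, 0, 0, 0, 0.114], [1, 0, 0, 0, 0.114], [1, 0, 0, 0, 0.114], [1, 0, 0, 0, 0.114], [1, 0, 0, 0, 0.114], [1, 0, 0, 0, 0.114], [1, 0, 0, 0, 0.114], [1, 0, 0, 0, 0]]}}

```text
t: 1.1
eef_pos: [157.5, 630.3, 214.0]
ee_rot: [2.143, 2.296, -0.001]
force: [0.4, 0.0, -0.9]
gripper_width: 91.8
gripper_force: 0.0
```

>>> {"api": "drive_tool", "payload": {"targets": [[1, -20, 34, 0, 0], [1, -20, 34, 0, 0], [1, -20, 34, 0, 0], [1, -20, 34, 0, 0], [1, -20, 34, 0, 0], [1, -20, 34, 0, 0], [1, -20, 34, 0, 0], [1, -20, 34, 0, 0], [1, -20, 34, 0, 0], [1, -20, 34, 0, 0]]}}

```text
t: 1.93
eef_pos: [512.4, 454.4, 214.4]
ee_rot: [-2.136, -2.304, 0.001]
force: [0.2, 0.6, -1.0]
gripper_width: 91.7
gripper_force: 0.0
```

>>> {"api": "drive_tool", "payload": {"targets": [[1, -40, 0, 0, 0], [1, -40, 0, 0, 0], [1, -40, 0, 0, 0], [1, -40, 0, 0, 0], [1, -40, 0, 0, 0], [1, -40, 0, 0, 0], [1, -40, 0, 0, 0], [1, -40, 0, 0, 0], [1, -40, 0, 0, 0], [1, -40, 0, 0, 0], [1, -40, 0, 0, 0], [1, -40, 0, 0, 0], [1, -40, 0, 0, 0], [1, -40, 0, 0, 0], [1, -40, 0, 0, 0], [1, -40, 0, 0, 0], [1, -40, 0, 0, 0], [1, -20, 0, 0, 0], [1, 0, 0, 0, 0], [1, 0, 0, 0, 0]]}}

```text
t: 3.6
eef_pos: [560.7, -243.9, 214.1]
ee_rot: [-2.14, -2.299, 0.001]
force: [0.6, 0.5, 0.1]
gripper_width: 91.9
gripper_force: 0.0
```

Run:
```python
from h import *
s=monitor.get_state();ci=eyes.camera_info("wrist");im=eyes.snapshot("wrist");cv2.imwrite("pics/w1.png",im[:,:,::-1])
print(s['t'],s['eef_pos'],s['force'],s['joint_positions'].round(2));print(Ro.from_rotvec(s['ee_rot']).as_matrix().round(3));
print(-ci['R'].T@ci['t'])
```

```text
3.6 [ 560.71648789 -243.8960888   214.10469554] [0.6372518  0.45070378 0.07061709] [-0.07  0.44  0.56  1.73 -0.26  1.05  0.66]
[[-0.072  0.997 -0.001]
 [ 0.997  0.072  0.   ]
 [ 0.    -0.001 -1.   ]]
[ 554.85564776 -165.845611    385.79699548]
```

View pics/w1.png

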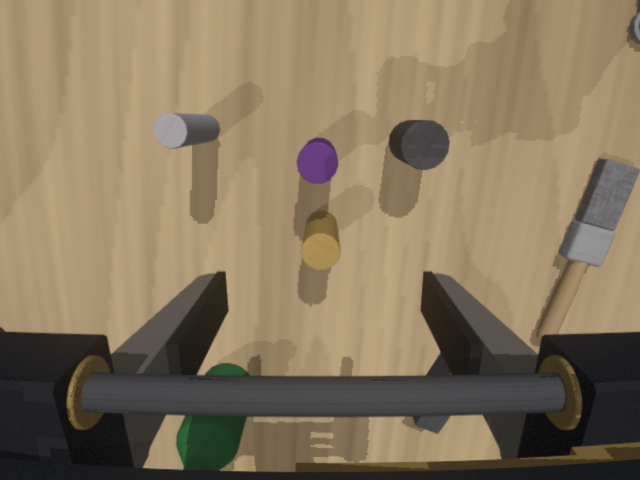

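The wrist view shows the brass top circle at (321,251), with purple at (318,161) beyond it.

Run:
```python
from h import *
s=monitor.get_state();ci=eyes.camera_info("wrist")
p=onz(ci,(321,251),85);R=Ro.from_rotvec(s['ee_rot']).as_matrix()
q=onz(ci,(318,161),80)
print(p,q,R.T@(p-s['eef_pos']))
```

```text
[ 559.99868023 -264.88010966   85.        ] [ 552.56580802 -193.97494992   80.        ] [-22.82459535  -2.73707962 129.04813205]
```

>>> {"api": "drive_tool", "payload": {"targets": [[1, -12.5, -1.2, 0, 0], [1, -12, -1.2, 0, 0], [1, 0, 0, 30, 0], [1, 0, 0, 30, 0], [1, 0, 0, 30, 0], [1, 0, 0, 30, 0], [1, 0, 0, 20, 0], [1, 0, 0, 15, 0], [1, 0, 0, 8, 0], [1, 0, 0, 0, 0], [1, 0, 0, 0, 0]]}}

```text
t: 4.57
eef_pos: [561.0, -267.6, 52.0]
ee_rot: [2.139, 2.3, -0.0]
force: [0.5, -0.2, 0.6]
gripper_width: 91.8
gripper_force: 0.0
```

Run:
```python
from h import *
im=eyes.snapshot("wrist");cv2.imwrite("pics/w2.png",im[:,:,::-1])
print(blobs(im,(15,130,60),(30,255,255),300))
```

```text
[([281, 233, 78, 111, 5373], [319.4, 289.2]), ([541, 356, 41, 74, 969], [565.6, 396.6]), ([69, 388, 31, 42, 363], [80.8, 414.8]), ([399, 443, 241, 28, 2148], [548.3, 458.0])]
```

View pics/w2.png

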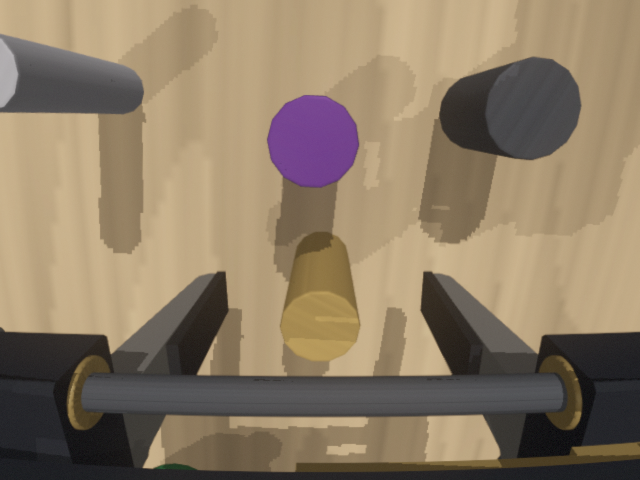

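The fingers straddle the bar, whose top circle is centred at about (320,324), with even clearance on both sides.

Run:
```python
from h import *
s=monitor.get_state();ci=eyes.camera_info("wrist")
R=Ro.from_rotvec(s['ee_rot']).as_matrix();print(R.T@(onz(ci,(320,322),85)-s['eef_pos']), R.T@(onz(ci,(320,326),85)-s['eef_pos']))
```

```text
[  1.91418782  -1.95061019 -32.42438843] [  0.13862162  -1.95647562 -32.42290824]
```

>>> {"api": "drive_tool", "payload": {"targets": [[1, 1, -1.5, 0, 0], [-1, 0, 0, 0, 0], [-1, 0, 0, 0, 0], [-1, 0, 0, 0, 0], [-1, 0, 0, 0, 0], [-1, 0, 0, 0, 0], [-1, 0, 0, 0, 0], [-1, 0, 0, 0, 0], [-1, 0, 0, 0, 0], [-1, 0, 0, 0, 0], [-1, 0, 0, 0, 0]], "newtons": 40}}

```text
t: 5.53
eef_pos: [559.3, -266.3, 51.6]
ee_rot: [2.14, 2.3, 0.0]
force: [-0.2, 0.1, -1.0]
gripper_width: 31.2
gripper_force: 40.0
```

>>> {"api": "drive_tool", "payload": {"targets": [[-1, 0, 0, -5, 0], [-1, 0, 0, -15, 0], [-1, 0, 0, -20, 0], [-1, 0, 0, -20, 0], [-1, 0, 0, -20, 0], [-1, 0, 0, -20, 0], [-1, 0, 0, -20, 0], [-1, 0, 0, -20, 0], [-1, 0, 0, -15, 0], [-1, 0, 0, -5, 0]]}}

```text
t: 6.37
eef_pos: [559.3, -266.6, 213.2]
ee_rot: [2.139, 2.299, 0.001]
force: [-0.0, -0.4, -6.6]
gripper_width: 30.9
gripper_force: 40.0
```

>>> {"api": "drive_tool", "payload": {"targets": [[-1, 10, 1, 0, 0], [-1, 20, 2, 0, 0], [-1, 27, 2.5, 0, 0], [-1, 27, 2.5, 0, 0], [-1, 27, 2.5, 0, 0], [-1, 27, 2.5, 0, 0], [-1, 27, 2.5, 0, 0], [-1, 27, 2.5, 0, 0], [-1, 27, 2.5, 0, 0], [-1, 27, 2.5, 0, 0], [-1, 27, 2.5, 0, 0], [-1, 27, 2.5, 0, 0], [-1, 27, 2.5, 0, 0], [-1, 20, 1, 0, 0], [-1, 10, 0.5, 0, 0], [-1, 5, 0, 0, 0], [-1, 0, 0, 0, 0], [-1, 0, 0, 0, 0]]}}

```text
t: 7.87
eef_pos: [564.7, 95.5, 211.1]
ee_rot: [2.142, 2.298, -0.003]
force: [-0.4, -0.9, -6.9]
gripper_width: 31.5
gripper_force: 40.0
```

Run:
```python
from h import *
s=monitor.get_state();ci=eyes.camera_info("wrist");im=eyes.snapshot("wrist");cv2.imwrite("pics/w3.png",im[:,:,::-1])
print(s['t'],s['eef_pos'],s['gripper_width']);print(Ro.from_rotvec(s['ee_rot']).as_matrix().round(3),s['force'])
```

```text
7.8667 [564.66789509  95.47916937 211.05276278] 31.477454263469518
[[-0.071  0.998 -0.001]
 [ 0.998  0.071 -0.001]
 [-0.001 -0.001 -1.   ]] [-0.35569275 -0.87216109 -6.92440203]
```

View pics/w3.png

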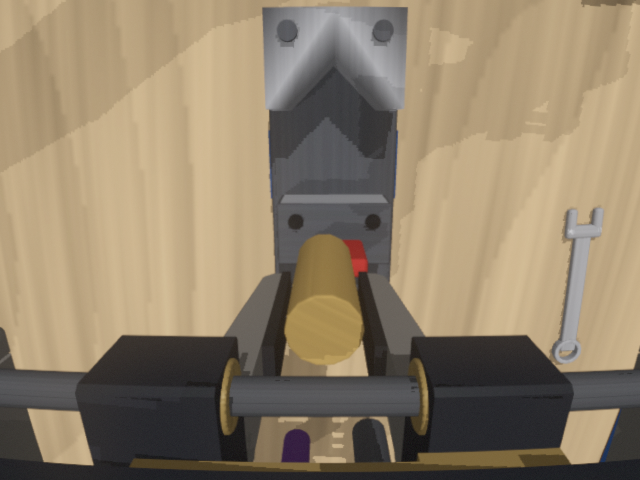

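The wrist view shows V-block end corners at (264,8) and (406,8), mouth corners at (268,110) and (404,107), and the jaw's upper front edge from (279,203) to (388,203). The bar is held upright.

Run:
```python
from h import *
s=monitor.get_state();ci=eyes.camera_info("wrist");R=Ro.from_rotvec(s['ee_rot']).as_matrix()
P=[onz(ci,uv,z) for uv,z in[((264,8),86),((406,8),86),((268,110),86),((404,107),86),((279,203),84),((388,203),84)]]
for p in P:print(p.round(1),(R.T@(p-s['eef_pos'])).round(1))
a=[(P[i]+P[i+1])/2 for i in(0,2,4)]
for p in a:print(p.round(1),(R.T@(p-s['eef_pos'])).round(1))
d=a[0]-a[2];print(np.degrees(np.arctan2(d[0],d[1])))
```

```text
[512.5 246.4  86. ] [154.8 -41.7 125.1]
[610.3 253.4  86. ] [155.   56.3 125.1]
[518. 178.  86.] [ 86.2 -41.  125.2]
[616.3 187.1  86. ] [ 88.4  57.7 125.2]
[528.6 109.2  84. ] [ 16.9 -35.2 127.3]
[612.8 115.1  84. ] [ 16.9  49.3 127.2]
[561.4 249.9  86. ] [154.9   7.3 125.1]
[567.2 182.5  86. ] [ 87.3   8.4 125.2]
[570.7 112.2  84. ] [ 16.9   7.  127.3]
-3.8670990563180223
```

>>> {"api": "drive_tool", "payload": {"targets": [[-1, 10, 1.5, 0, 0], [-1, 20, 3, 0, 0], [-1, 15, 2, 0, 0], [-1, 5, 1, 0, 0], [-1, 0, 0, 10, 0], [-1, 0, 0, 20, 0], [-1, 0, 0, 25, 0], [-1, 0, 0, 25, 0], [-1, 0, 0, 20, 0], [-1, 0, 0, 10, 0], [-1, 0, 0, 3, 0], [-1, 0, 0, 0, 0], [-1, 0, 0, 0, 0], [-1, 0, 0, 0, 0]]}}

```text
t: 9.08
eef_pos: [570.1, 147.5, 100.0]
ee_rot: [2.139, 2.299, 0.004]
force: [0.6, -0.2, -6.6]
gripper_width: 31.1
gripper_force: 40.0
```

>>> {"api": "drive_tool", "payload": {"targets": [[-1, 0, 0, 2, 0], [-1, 0, 0, 1.5, 0], [-1, 0, 0, 1, 0], [-1, 0, 0, 0, 0], [-1, 0, 0, 0, 0]]}}

```text
t: 9.5
eef_pos: [569.0, 147.5, 94.1]
ee_rot: [2.14, 2.3, 0.0]
force: [-0.4, 0.7, -7.2]
gripper_width: 30.9
gripper_force: 40.0
```

>>> {"api": "drive_tool", "payload": {"targets": [[-1, 0, 0, 0.7, 0], [-1, 0, 0, 0.7, 0], [-1, 0, 0, 0, 0], [-1, 0, 0, 0, 0]]}}

```text
t: 9.83
eef_pos: [568.9, 147.4, 92.6]
ee_rot: [-2.14, -2.3, 0.0]
force: [0.1, 0.2, -6.5]
gripper_width: 31.3
gripper_force: 40.0
```

>>> {"api": "drive_tool", "payload": {"targets": [[-1, 0, 0, 0.7, 0], [-1, 0, 0, 0, 0], [-1, 0, 0, 0, 0]]}}

```text
t: 10.08
eef_pos: [568.9, 147.4, 92.0]
ee_rot: [-2.14, -2.3, 0.0]
force: [-0.0, -0.1, -7.4]
gripper_width: 31.5
gripper_force: 40.0
```

>>> {"api": "drive_tool", "payload": {"targets": [[-1, 0, 0, 0.7, 0], [-1, 0, 0, 0, 0], [-1, 0, 0, 0, 0]]}}

```text
t: 10.33
eef_pos: [569.2, 147.5, 91.6]
ee_rot: [2.14, 2.3, 0.001]
force: [-0.3, -0.2, -4.0]
gripper_width: 31.3
gripper_force: 40.0
```

>>> {"api": "drive_tool", "payload": {"targets": [[-1, 0, 0, 0.5, 0], [-1, 0, 0, 0, 0], [-1, 0, 0, 0, 0]]}}

```text
t: 10.58
eef_pos: [569.2, 147.5, 91.5]
ee_rot: [-2.14, -2.3, -0.001]
force: [-2.0, -0.5, 3.1]
gripper_width: 31.1
gripper_force: 40.0
```

>>> {"api": "drive_tool", "payload": {"targets": [[-0.1, 0, 0, 0, 0], [-0.1, 0, 0, 0, 0], [0, 0, 0, 0, 0], [0.3, 0, 0, 0, 0], [0.3, 0, 0, 0, 0], [0.3, 0, 0, 0, 0], [0.3, 0, 0, -5, 0], [0.3, 0, 0, -15, 0], [0.3, 0, 0, -25, 0], [0.3, 0, 0, -25, 0], [0.3, 0, 0, -25, 0], [0.3, 0, 0, -15, 0], [-1, 0, 0, 0, 0], [-1, 0, 0, 0, 0]]}}

```text
t: 11.75
eef_pos: [569.3, 147.6, 201.6]
ee_rot: [2.14, 2.3, 0.003]
force: [-0.6, -0.7, -0.6]
gripper_width: 48.6
gripper_force: 0.0
```

Run:
```python
from h import *
s=monitor.get_state();ci=eyes.camera_info("wrist");im=eyes.snapshot("wrist");cv2.imwrite("pics/w4.png",im[:,:,::-1])
print(s['t'],s['eef_pos'],s['gripper_width'],s['force'])
R=Ro.from_rotvec(s['ee_rot']).as_matrix()
for st,c in blobs(im,(0,170,60),(6,255,255),40):print(st,c,onz(ci,c,132).round(1))
for st,c in blobs(im,(15,130,60),(30,255,255),300):print(st,c)
```

```text
11.75 [569.27248916 147.60423401 201.5577101 ] 48.617517847131836 [-0.61409519 -0.69492751 -0.61282411]
[292, 306, 62, 45, 2533] [322.5, 328.6] [572.3  88.7 132. ]
[303, 199, 42, 36, 762] [323.6, 214.8]
[394, 446, 218, 25, 2546] [518.2, 458.5]
[177, 460, 109, 11, 592] [225.7, 465.5]
```

View pics/w4.png

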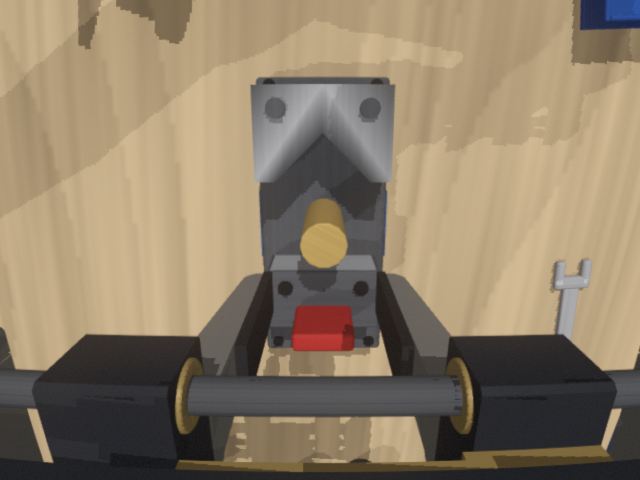

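The bar stands upright on the bed, its top at (324,245), centred before the V. The red handle's top is near (323,341), behind the jaw.

>>> {"api": "drive_tool", "payload": {"targets": [[-1, -15, 0, 0, 0], [-1, -30, -1, 0, 0], [-1, -30, -1, 0, 0], [-1, -25, 0, 0, 0], [-1, -5, 0, 0, 0], [-1, 0, 0, 0, 0], [-1, 0, 0, 15, 0], [-1, 0, 0, 25, 0], [-1, 0, 0, 25, 0], [-1, 0, 0, 20, 0], [-1, 0, 0, 12, 0], [-1, 0, 0, 4, 0], [-1, 0, 0, 0, 0], [-1, 0, 0, 0, 0]]}}

```text
t: 12.97
eef_pos: [575.0, 43.1, 100.3]
ee_rot: [2.139, 2.3, 0.001]
force: [0.8, -0.4, -0.1]
gripper_width: 0.5
gripper_force: 0.0
```

>>> {"api": "drive_tool", "payload": {"targets": [[-1, 4, 0, 0, 0], [-1, 4, 0, 0, 0], [-1, 2, 0, 0, 0], [-1, 0, 0, 0, 0]]}}

```text
t: 13.3
eef_pos: [574.1, 53.7, 100.4]
ee_rot: [2.139, 2.301, 0.002]
force: [1.2, -0.3, -0.1]
gripper_width: 0.4
gripper_force: 0.0
```

>>> {"api": "drive_tool", "payload": {"targets": [[-1, 2, 0, 0, 0], [-1, 2, 0, 0, 0], [-1, 2, 0, 0, 0], [-1, 2, 0, 0, 0], [-1, 2, 0, 0, 0], [-1, 2, 0, 0, 0], [-1, 0, 0, 0, 0]]}}

```text
t: 13.88
eef_pos: [573.0, 64.4, 99.9]
ee_rot: [2.14, 2.3, -0.0]
force: [-0.2, -2.4, 0.9]
gripper_width: 0.2
gripper_force: 1.3
```

>>> {"api": "drive_tool", "payload": {"targets": [[-1, 1, 0, 0, 0], [-1, 1, 0, 0, 0], [-1, 1, 0, 0, 0], [-1, 1, 0, 0, 0], [-1, 1, 0, 0, 0], [-1, 1, 0, 0, 0], [-1, 1, 0, 0, 0], [-1, 1, 0, 0, 0]]}}

```text
t: 14.55
eef_pos: [572.4, 72.6, 99.9]
ee_rot: [2.14, 2.3, 0.0]
force: [-1.1, -2.8, 2.6]
gripper_width: 0.5
gripper_force: 1.5
```

>>> {"api": "drive_tool", "payload": {"targets": [[-1, 1, 0, 0, 0], [-1, 1, 0, 0, 0], [-1, 1, 0, 0, 0], [-1, 1, 0, 0, 0], [-1, 1, 0, 0, 0], [-1, 1, 0, 0, 0], [-1, 1, 0, 0, 0], [-1, 1, 0, 0, 0], [-1, 1, 0, 0, 0], [-1, 1, 0, 0, 0], [-1, 1, 0, 0, 0], [-1, 1, 0, 0, 0], [-1, 1, 0, 0, 0], [-1, 1, 0, 0, 0], [-1, 1, 0, 0, 0], [-1, 1, 0, 0, 0], [-1, 1, 0, 0, 0], [-1, 1, 0, 0, 0]]}}

```text
t: 16.05
eef_pos: [571.1, 89.6, 99.8]
ee_rot: [2.14, 2.299, -0.001]
force: [-0.5, -5.2, 3.2]
gripper_width: 0.3
gripper_force: 2.6
```

>>> {"api": "drive_tool", "payload": {"targets": [[-1, 1, 0, 0, 0], [-1, 1, 0, 0, 0], [-1, 1, 0, 0, 0], [-1, 1, 0, 0, 0], [-1, 1, 0, 0, 0], [-1, 1, 0, 0, 0], [-1, 1, 0, 0, 0], [-1, 1, 0, 0, 0], [-1, 1, 0, 0, 0], [-1, 1, 0, 0, 0]]}}

```text
t: 16.88
eef_pos: [570.4, 99.5, 99.8]
ee_rot: [2.14, 2.299, -0.001]
force: [-0.6, -4.5, 2.8]
gripper_width: 0.3
gripper_force: 2.6
```

>>> {"api": "drive_tool", "payload": {"targets": [[-1, 0.8, 0, 0, 0], [-1, 0.8, 0, 0, 0], [-1, 0.8, 0, 0, 0], [-1, 0.8, 0, 0, 0], [-1, 0.8, 0, 0, 0], [-1, 0.8, 0, 0, 0]]}}

```text
t: 17.38
eef_pos: [570.0, 104.3, 99.8]
ee_rot: [2.141, 2.299, -0.001]
force: [-1.5, -4.7, 3.1]
gripper_width: 0.0
gripper_force: 2.6
```

Run:
```python
from h import *
im=eyes.snapshot("wrist");cv2.imwrite("pics/w5.png",im[:,:,::-1])
print(monitor.get_state()['force'])
```

```text
[-1.12693606 -5.32771415  3.85418471]
```

View pics/w5.png

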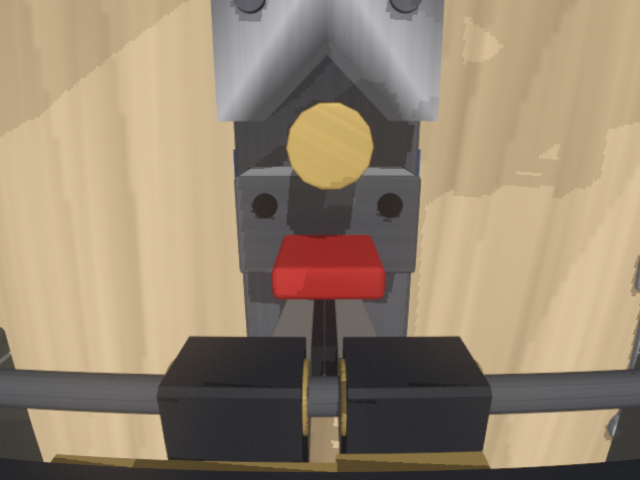

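The bar is upright, its top at (330,146), against the jaw and centred on the V, whose root at the bed is near (328,58).

Run:
```python
from h import *
ci=eyes.camera_info("wrist");b=onz(ci,(330,146),125);a=onz(ci,(328,57),40)
print(b,a,np.linalg.norm((a-b)[:2])-16*2**.5)
```

```text
[566.89210655 174.01091004 125.        ] [563.85640207 217.06764786  40.        ] 20.536203943155822
```

>>> {"api": "drive_tool", "payload": {"targets": [[-1, 0.7, 0, 0, 0], [-1, 0.7, 0, 0, 0], [-1, 0.7, 0, 0, 0], [-1, 0.7, 0, 0, 0], [-1, 0.7, 0, 0, 0], [-1, 0.7, 0, 0, 0], [-1, 0.7, 0, 0, 0], [-1, 0.7, 0, 0, 0]]}}

```text
t: 18.1
eef_pos: [569.6, 110.0, 99.8]
ee_rot: [2.14, 2.299, -0.001]
force: [-0.4, -5.8, 3.3]
gripper_width: 0.3
gripper_force: 2.6
```

>>> {"api": "drive_tool", "payload": {"targets": [[-1, 0.7, 0, 0, 0], [-1, 0.7, 0, 0, 0], [-1, 0.7, 0, 0, 0], [-1, 0.7, 0, 0, 0], [-1, 0.7, 0, 0, 0], [-1, 0.7, 0, 0, 0]]}}

```text
t: 18.6
eef_pos: [569.3, 114.2, 99.8]
ee_rot: [2.14, 2.299, -0.001]
force: [-0.1, -4.9, 2.1]
gripper_width: 0.5
gripper_force: 2.6
```

>>> {"api": "drive_tool", "payload": {"targets": [[-1, 0.6, 0, 0, 0], [-1, 0.6, 0, 0, 0], [-1, 0.6, 0, 0, 0], [-1, 0.6, 0, 0, 0]]}}

```text
t: 18.93
eef_pos: [569.2, 116.6, 99.8]
ee_rot: [2.14, 2.299, -0.001]
force: [-1.4, -6.2, 3.0]
gripper_width: 0.5
gripper_force: 2.6
```

>>> {"api": "drive_tool", "payload": {"targets": [[-1, 0.5, 0, 0, 0], [-1, 0.5, 0, 0, 0], [-1, 0.5, 0, 0, 0], [-1, 0.5, 0, 0, 0], [-1, 0.5, 0, 0, 0]]}}

```text
t: 19.35
eef_pos: [569.0, 119.1, 99.8]
ee_rot: [2.141, 2.299, -0.001]
force: [-0.9, -5.7, 3.4]
gripper_width: 0.4
gripper_force: 2.6
```

>>> {"api": "drive_tool", "payload": {"targets": [[-1, 0.5, 0, 0, 0], [-1, 0.5, 0, 0, 0], [-1, 0.5, 0, 0, 0]]}}

```text
t: 19.6
eef_pos: [568.8, 120.6, 99.8]
ee_rot: [2.14, 2.299, -0.001]
force: [0.0, -4.8, 3.5]
gripper_width: 0.3
gripper_force: 2.6
```

>>> {"api": "drive_tool", "payload": {"targets": [[-1, 0.5, 0, 0, 0], [-1, 0.5, 0, 0, 0], [-1, 0.5, 0, 0, 0]]}}

```text
t: 19.85
eef_pos: [568.7, 122.1, 99.8]
ee_rot: [2.14, 2.299, -0.001]
force: [-0.1, -4.4, 3.3]
gripper_width: 0.9
gripper_force: 2.6
```

>>> {"api": "drive_tool", "payload": {"targets": [[-1, 0.5, 0, 0, 0], [-1, 0.5, 0, 0, 0], [-1, 0.5, 0, 0, 0]]}}

```text
t: 20.1
eef_pos: [568.6, 123.6, 99.8]
ee_rot: [2.14, 2.299, -0.001]
force: [-1.6, -5.1, 2.9]
gripper_width: 0.3
gripper_force: 2.6
```

>>> {"api": "drive_tool", "payload": {"targets": [[-1, 0.5, 0, 0, 0], [-1, 0.5, 0, 0, 0]]}}

```text
t: 20.27
eef_pos: [568.6, 124.6, 99.8]
ee_rot: [2.14, 2.299, -0.001]
force: [-1.1, -5.9, 3.7]
gripper_width: 0.5
gripper_force: 2.6
```

>>> {"api": "drive_tool", "payload": {"targets": [[-1, 0.5, 0, 0, 0], [-1, 0.5, 0, 0, 0]]}}

```text
t: 20.43
eef_pos: [568.5, 125.6, 99.8]
ee_rot: [2.14, 2.299, -0.001]
force: [-0.9, -6.4, 3.9]
gripper_width: 0.5
gripper_force: 3.4
```

>>> {"api": "drive_tool", "payload": {"targets": [[-1, 0.4, 0, 0, 0], [-1, 0, 0, 0, 0]]}}

```text
t: 20.6
eef_pos: [568.5, 125.5, 99.8]
ee_rot: [2.14, 2.298, -0.002]
force: [-0.9, -6.0, 3.6]
gripper_width: 0.3
gripper_force: 3.0
```

>>> {"api": "drive_tool", "payload": {"targets": [[-1, 0.4, 0, 0, 0], [-1, 0, 0, 0, 0]]}}

```text
t: 20.77
eef_pos: [568.5, 125.6, 99.8]
ee_rot: [2.141, 2.298, -0.002]
force: [-0.5, -6.9, 3.4]
gripper_width: 0.3
gripper_force: 3.3
```

>>> {"api": "drive_tool", "payload": {"targets": [[-1, 0.4, 0, 0, 0], [-1, 0, 0, 0, 0]]}}

```text
t: 20.93
eef_pos: [568.5, 125.6, 99.8]
ee_rot: [2.141, 2.297, -0.002]
force: [0.1, -7.6, 3.1]
gripper_width: 0.3
gripper_force: 3.7
```

>>> {"api": "drive_tool", "payload": {"targets": [[-1, 0.5, 0, 0, 0], [-1, 0.5, 0, 0, 0], [-1, 0.5, 0, 0, 0], [-1, 0.5, 0, 0, 0], [-1, 0, 0, 0, 0]]}}

```text
t: 21.35
eef_pos: [568.4, 126.1, 99.8]
ee_rot: [2.141, 2.296, -0.004]
force: [-0.6, -9.9, 4.6]
gripper_width: 0.7
gripper_force: 5.2
```

>>> {"api": "drive_tool", "payload": {"targets": [[-1, 0.4, 0, 0, 0], [-1, 0.4, 0, 0, 0], [-1, 0, 0, 0, 0]]}}

```text
t: 21.6
eef_pos: [568.4, 126.2, 99.9]
ee_rot: [2.141, 2.295, -0.005]
force: [-0.4, -11.8, 5.0]
gripper_width: 0.2
gripper_force: 5.8
```

>>> {"api": "drive_tool", "payload": {"targets": [[-1, 0.5, 0, 0, 0], [-1, 0.5, 0, 0, 0], [-1, 0.5, 0, 0, 0], [-1, 0, 0, 0, 0], [-1, 0, 0, 0, 0]]}}

```text
t: 22.02
eef_pos: [568.4, 126.2, 99.9]
ee_rot: [2.142, 2.293, -0.007]
force: [-0.7, -13.9, 5.4]
gripper_width: 0.4
gripper_force: 7.2
```

>>> {"api": "drive_tool", "payload": {"targets": [[-1, 0.5, 0, 0, 0], [-1, 0.5, 0, 0, 0], [-1, 0, 0, 0, 0], [-1, 0, 0, 0, 0]]}}

```text
t: 22.35
eef_pos: [568.4, 126.2, 99.9]
ee_rot: [2.142, 2.292, -0.008]
force: [-0.6, -16.9, 5.2]
gripper_width: 0.5
gripper_force: 8.1
```

>>> {"api": "drive_tool", "payload": {"targets": [[-1, 0.4, 0, 0, 0], [-1, 0, 0, 0, 0], [-1, 0, 0, 0, 0], [-1, 0, 0, 0, 0], [-1, 0, 0, 0, 0], [-1, 0, 0, 0, 0], [-1, 0, 0, 0, 0], [-1, 0, 0, 0, 0], [-1, 0, 0, 0, 0], [-1, 0, 0, 0, 0]]}}

```text
t: 23.18
eef_pos: [568.4, 126.3, 99.9]
ee_rot: [2.142, 2.292, -0.008]
force: [-0.6, -17.0, 5.4]
gripper_width: 0.4
gripper_force: 8.5
```

>>> {"api": "drive_tool", "payload": {"targets": [[-1, 0, 0, 0, 0], [-1, 0, 0, 0, 0], [-1, 0, 0, 0, 0], [-1, 0, 0, 0, 0], [-1, 0, 0, 0, 0], [-1, 0, 0, 0, 0], [-1, 0, 0, 0, 0], [-1, 0, 0, 0, 0], [-1, 0, 0, 0, 0], [-1, 0, 0, 0, 0]]}}

```text
t: 24.02
eef_pos: [568.4, 126.2, 99.9]
ee_rot: [2.142, 2.292, -0.008]
force: [-0.6, -17.1, 5.0]
gripper_width: 0.4
gripper_force: 8.5
```

>>> {"api": "drive_tool", "payload": {"targets": [[-1, -1, 0, 0, 0], [-1, -2, 0, 0, 0], [-1, -3, 0, 0, 0], [-1, -5, 0, 0, 0], [-1, -10, 0, 0, 0], [-1, -15, 0, 0, 0], [-1, -10, 0, 0, 0], [-1, 0, 0, 0, 0], [-1, 0, 0, -20, 0], [-1, 0, 0, -30, 0], [-1, 0, 0, -30, 0], [-1, 0, 0, -20, 0], [-1, 0, 0, 0, 0], [-1, 0, 0, 0, 0]]}}

```text
t: 25.18
eef_pos: [571.8, 88.4, 200.7]
ee_rot: [2.139, 2.301, 0.004]
force: [1.1, 0.9, -0.3]
gripper_width: 0.4
gripper_force: 0.0
```

Run:
```python
from h import *
s=monitor.get_state();print(s['t'],s['eef_pos'],s['force'])
w=eyes.snapshot("wrist")[:,:,::-1];sc=eyes.snapshot("scene")[:,:,::-1]
cv2.imwrite("pics/f.png",np.hstack([cv2.resize(w[0:400,140:540],(400,400)),cv2.resize(sc[130:430,200:500],(400,400))]))
```

```text
25.1833 [571.77731299  88.35056608 200.73614224] [ 1.09164845  0.87629922 -0.30435325]
```

View pics/f.png

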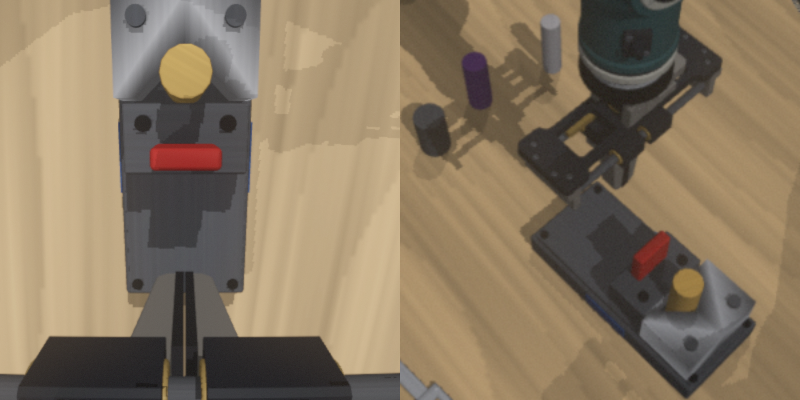

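The bar stands upright and centred in the V (left half, (186,71)) with the jaw against it. The other bars still stand and the gripper is clear.

```bash
python3 -c "
from station import robot
print(robot.hand_in())"
```

```text
the job is handed in; nothing more can be done
None
```

The brass bar stands upright and centred in the V with the jaw left closed on it after a push of about 17 N held for over a second; the other bars were not touched, and I handed the job in at about 25 s (no verdict was shown).

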